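# Unhook the yellow bracket from its barbed drying hook

### The job

Take the yellow bracket off its barbed hook without forcing it: raise it, tilt it so that its window lines up with the hook's upturned end, and back it off over the barb. Then stand it upright on its foot in the white tray, set down rather than dropped, and let go. Leave the blue bracket hanging where it is.

Things in the scene. Friction and masses are not known exactly. Their poses are not given: they have to be found in the camera images.
- bracket_yellow: Yellow painted bracket, an upside-down T 155 mm tall, 250 g, hanging upright by its window on stand_yellow's hook. Origin: centre of the foot's underside; z up. Foot 70 (x) by 60 (y) by 8 mm; web 10 mm thick, 50 wide. On top a grip tab, z = 110 to 155, 30 mm wide in y, 12 thick in x: take it there from above, across the 30 mm.
- window (a point): Centre of the yellow bracket's square window, 85 mm above its origin; axes as the bracket's. The window is 30 by 30 mm (z = 70 to 100) and runs along x through a frame 20 mm thick in x, 50 wide in y, z = 60 to 110. The bar carries the window's top edge.
- stand_yellow: Dark steel stand of the yellow bracket, fixed. Origin: under the post's axis, at table level; x: where the hook points, away from the post and robot; z up. Plate x = -40 to 110, y = -40 to 40, 10 mm thick; post 18 mm thick, 157 tall. Hook: bar 8 mm thick in the plane y = 0, axis level at z = 150 out to x = 105, then up and outward at 45 degrees to the tip. Bracket's origin hangs at x = 47 to 63, z = 54 mm.
- hook_tip (a point): Tip of the yellow bracket's hook, x = 135, z = 180 mm in stand_yellow's frame and axes. A 5 mm thick barb runs from it 13.5 mm level back to the post. The window cannot pass upright: tilt the bracket 25 to 45 degrees about y, top towards the post, foot outward, window centre 0 to 6 mm above the upturned bar's axis, and move out and up at 45 degrees.
- tray: White plastic tray, 150 by 150 mm outside, fixed: floor 5 mm thick, rim 5 mm thick and 16 mm high. Origin: centre of its underside; z up.
- bracket_blue: A bystander: the same bracket in blue, same origin and axes, hanging on a second stand just like the first. It must stay hanging there.
Mind the look-alikes: they are no part of the job. Several things have the shape of the tray; the one meant has the colours described above.

How it is judged:
On the way, in this order (a step that is already met when the one before it is completed fails the run):
1. the bracket is held tilted by more than 12 degrees with its window around the hook's upturned end (angle between bracket_yellow's own z axis and vertical above 0.21 rad and contact force between bracket_yellow and the fingers above 0.5 N and x of window in the frame of stand_yellow between 0.105 and 0.155 m and y of window in the frame of stand_yellow between -0.02 and 0.02 m and z of window in the frame of stand_yellow between 0.13 and 0.205 m), for 0.05 s.
2. the bracket is held clear of the hook, its window more than 20 mm beyond the tip (x of window in the frame of stand_yellow above 0.155 m and contact force between bracket_yellow and the fingers above 0.5 N and contact force between bracket_yellow and stand_yellow below 0.1 N), for 0.05 s.
At the end, for the whole second after the job is handed in: Yellow bracket released and at rest on its foot on the tray floor, its origin within 50 mm of the tray's middle along each tray axis and under 8 mm above its underside, upright within 6 degrees; blue bracket still hanging, within 15 mm of its start and 10 degrees of upright (x of bracket_yellow in the frame of tray between -0.05 and 0.05 m and y of bracket_yellow in the frame of tray between -0.05 and 0.05 m and z of bracket_yellow in the frame of tray below 0.008 m and angle between bracket_yellow's own z axis and vertical below 0.1 rad and linear speed of bracket_yellow below 0.02 m/s and angular speed of bracket_yellow below 0.1 rad/s and contact force between bracket_yellow and the fingers below 0.05 N and distance of bracket_blue from where it was at the start of the episode below 0.015 m and angle between bracket_blue's own z axis and vertical below 0.17 rad); the robot touches nothing.
It fails at once if the yellow bracket is forced against its hook stand with more than 30 N (contact force between bracket_yellow and stand_yellow above 30 N).
It fails at once if the yellow bracket is dropped or thrown (faster than 0.6 m/s with no finger on it) (linear speed of bracket_yellow above 0.6 m/s and contact force between bracket_yellow and the fingers below 0.05 N).
It fails at once if the blue bracket is shifted by more than 15 mm (distance of bracket_blue from where it was at the start of the episode above 0.015 m).
It also fails if it takes over 42 s, if anything falls off the work surface, if the arm or the gripper's body presses on something with over 40 N, if the wrist force passes 120 N, or if a joint passes its speed limit or range.

### The arm

A 6-joint arm with a two-finger parallel gripper is mounted at the origin on the work surface. World frame = base frame: x ahead of the robot, y to its left, z up, the work surface at z = 0. Lengths are in m, angles in rad, forces in N, time in s.
With the tool pointing down it reaches from about 0.4 to 0.825 m from the base axis. Payload 7 kg.
Tool frame: the origin (TCP) lies at the centre of the arm's flange, where the gripper is bolted on; the fingertips stand 178 mm ahead of it and the grasp point (between the pads) lies 159 mm ahead of it; z points along the fingers, y is the direction in which the jaws open and shut (so a half turn about z gives the same grasp; the last joint's range is limited). The gripper opens to 88 mm and grips with 3 to 60 N. Pads are 19 mm wide; open, the fingers measure 130 mm over their backs; the gripper's body (78 mm by 193 mm) begins 47 mm behind the grasp point.
Start: joints at [1.534, 0.359, 0.012, 0, -1.224, -0.288], TCP at [0.215, 0.64, 0.405] pointing down, gripper open.
Joint ranges: [-3.07, 3.07], [-1.43, 2.12], [-1.02, 1.25], [-3.03, 1.67], [-3.05, -0], [-3.03, 3.03]. Speed limits (rad/s): [2.39, 2.39, 3.01, 3.14, 3.14, 3.14].

### API

Orientations are given as [roll, pitch, yaw] about the fixed x, y, z axes, in that order (R = Rz(yaw) Ry(pitch) Rx(roll)).
In Python, from station import * gives the robot as it stands.
- The arm moves only by the tool send_rows, never from a script. Its argument "motion" is a list of rows, each an object with "offset": the shift along the tool's x, y, z in cm, a list of three; "turn": the turn about the tool's z in degrees. In form: [{"offset": [x, y, z], "turn": turn}, ...]. A call has 1 to 8 rows; each row is the pose to reach, as a shift and turn from the pose commanded when the call began, along the tool's axes at that moment; what a row does not reach only later rows make up. A row lasts 1/10 s, in which the tool goes at most 50 mm and 8.59 degrees, less where a joint would pass 70% of its speed; a pose out of reach is approached as far as the arm can. A call with a gripper value outside its range is refused whole. "hand" is the opening, from -1 (shut) to 1 (fully open), set as the call begins (left out, the last holds). The fingers move at their own pace and stop on an object; "squeeze" is the grip in N (left out, the last holds). Time passes only in rows, so rows that repeat a pose let the fingers close. It gives the time, the measured TCP pose, the force and the opening at its end, in the units of the state.
- get_state(): the state, without advancing time (a new reading comes with each control period).
- grab_frame(name): name is "scene" or "side" or "wrist"; returns a dict with "frame" (420x560x3 uint8, blue, green, red), "range_z" (420x560 float32, m along the optical axis (not along the pixel's ray), 0 where there is no reading), "vertical_fov" (degrees; the focal length in pixels is half the picture's height over the tangent of half this angle, whatever the lens; pixels are square), "cx", "cy" (the principal point, pixels), "cam_to_world" (4x4, takes a point from camera to world coordinates). Camera axes: x right, y up, looking along -z (the intrinsics and any distortion apply to the point x, -y, -z); pixel columns grow to the right and rows downward; lengths in m; the calibration is good to about 2 mm. The wrist camera is an equidistant fisheye: a pixel r from the principal point sees the ray r / f radians off the axis. A picture is of the moment at which its call begins.
- job_done(): hands the job in, once; it reports no verdict.
The state is a dict: "t": time; "q": joint angles; "qd": joint speeds; "joint_efforts": joint torques, N m; "eef_pos": TCP position; "ee_rot": TCP orientation; "force": force on the tool from outside, world axes, zero at the start; "moment": the same for the moment, N m; "width": finger opening in m.
Only numpy, scipy, OpenCV 4.12 (cv2) and the standard library are available. Lean on these libraries where they do the work, as an engineer would, in place of code of your own. Each camera call takes 0.05 s, during which the arm holds its last target. There are 200 camera calls.

## Working session

There is one attempt and no reset: what is moved stays moved. The work goes in short steps, Python scripts to look and compute and a tool call to move; the robot and the scene stay as the last step left them, time stands still between calls to the robot, and variables do not carry over. Pictures are saved under pics/ and viewed, about 8 in all and at most 12, crops included, and the job is handed in when it is done.

Besides the shell and the picture viewer there is one more tool, called after "Emit:" as name(argument=value, ...) on one line, values as JSON. send_rows: Moves the arm, as the interface text tells. Its arguments: {"type":"object","properties":{"motion":{"type":"array"},"hand":{"type":"number"},"squeeze":{"type":"number"}},"required":["motion"]}

```bash
mkdir -p pics
cat > h.py <<'E'
from station import *
import numpy as np, cv2
def pts(g):
    d=g["range_z"].astype(float); H,W=d.shape
    f=H/2/np.tan(np.radians(g["vertical_fov"])/2)
    v,u=np.mgrid[:H,:W]
    P=np.stack([(u-g["cx"])/f*d,-(v-g["cy"])/f*d,-d],-1)
    T=np.array(g["cam_to_world"]); return P@T[:3,:3].T+T[:3,3]
def masks(g):
    h=cv2.cvtColor(g["frame"],cv2.COLOR_BGR2HSV); H,S,V=[h[...,i].astype(int) for i in range(3)]
    ok=g["range_z"]>0
    return dict(yellow=(H>18)&(H<35)&(S>120)&ok,blue=(H>95)&(H<130)&(S>120)&ok,white=(S<40)&(V>190)&ok,dark=(V<90)&(S<90)&ok)
E
python3 - <<'E'
from h import *
for n in("scene","side"):
    g=grab_frame(n); cv2.imwrite(f"pics/{n}0.png",g["frame"]); P=pts(g)
    T=np.array(g["cam_to_world"]);print(n,"cam",T[:3,3].round(3),g["vertical_fov"])
    for k,m in masks(g).items():
        m=m&(P[...,2]>(0.003))&(P[...,2]<.4)
        c,l,st,ce=cv2.connectedComponentsWithStats(m.astype(np.uint8))
        for i in range(1,c):
            if st[i,4]>150:
                q=P[l==i]; print(n,k,st[i].tolist(),"min",np.percentile(q,2,0).round(3),"max",np.percentile(q,98,0).round(3))
s=get_state();print(s["eef_pos"],s["ee_rot"],s["width"],s["t"])
E
```

```text
scene cam [ 0.931 -0.636  0.876] 54.96512632334851
scene yellow [289, 146, 30, 53, 692] min [0.488 0.177 0.057] max [0.553 0.228 0.208]
scene blue [0, 0, 61, 120, 5522] min [-0.615 -0.018  0.097] max [-0.602  0.303  0.391]
scene blue [380, 0, 180, 46, 4119] min [0.178 1.938 0.024] max [1.067 1.969 0.19 ]
scene blue [391, 109, 56, 43, 1591] min [0.645 0.611 0.011] max [0.809 0.759 0.112]
scene blue [195, 249, 36, 61, 1023] min [ 0.485 -0.273  0.059] max [ 0.548 -0.221  0.209]
scene white [305, 9, 234, 72, 6491] min [0.026 1.316 0.049] max [0.986 1.871 0.058]
scene white [339, 135, 24, 16, 254] min [0.527 0.421 0.09 ] max [0.597 0.495 0.103]
scene white [273, 237, 77, 62, 2090] min [ 0.584 -0.09   0.003] max [0.736 0.064 0.017]
scene white [358, 248, 53, 49, 350] min [0.758 0.027 0.004] max [0.913 0.12  0.01 ]
scene white [58, 343, 23, 21, 263] min [ 0.293 -0.533  0.017] max [ 0.329 -0.496  0.023]
scene white [70, 355, 28, 23, 222] min [ 0.334 -0.533  0.015] max [ 0.393 -0.504  0.021]
scene white [121, 387, 25, 25, 351] min [ 0.483 -0.535  0.013] max [ 0.529 -0.489  0.019]
scene dark [
[... 1081 characters left out ...]
526, 131, 30, 53, 397] min [ 0.021 -0.657  0.022] max [ 0.032 -0.504  0.149]
side dark [303, 158, 57, 36, 859] min [ 0.416 -0.278  0.006] max [ 0.553 -0.202  0.056]
side dark [455, 241, 105, 125, 2092] min [-0.079 -0.026  0.063] max [0.098 0.07  0.262]
side dark [500, 242, 60, 67, 3079] min [-0.029 -0.055  0.274] max [0.057 0.057 0.28 ]
side dark [197, 284, 69, 47, 1119] min [0.42  0.183 0.006] max [0.558 0.257 0.051]
side dark [104, 352, 45, 45, 705] min [0.516 0.429 0.012] max [0.545 0.499 0.084]
side dark [498, 379, 16, 17, 183] min [-0.087  0.057  0.01 ] max [-0.061  0.085  0.018]
[0.21535852 0.63953789 0.40380601] [ 3.14006660e+00 -1.94256065e-04 -3.24910311e-01] 0.08809413834481092 0.1
```

View pics/scene0.png

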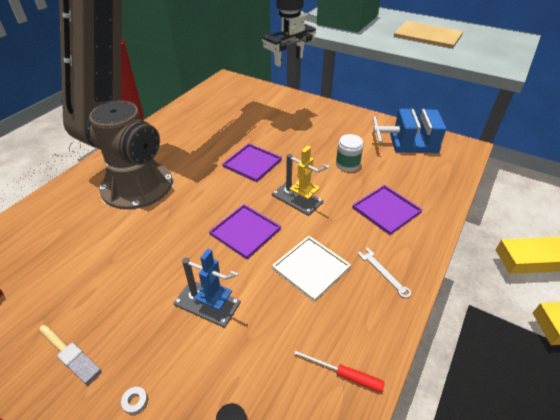

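View pics/side0.png

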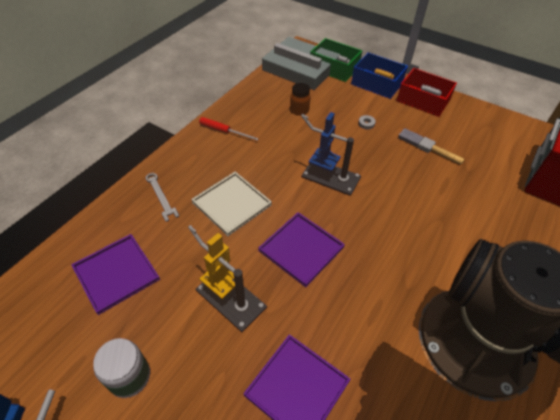

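Scene: the yellow bracket is at (303,172) and the white tray at (311,267). The look-alikes are the blue bracket at (210,280) and the purple trays at (252,162), (245,231) and (387,208). Next I measure the yellow bracket's yaw, tab, plate and tip, and look at one close crop.

Run:
```python
from h import *
A={}
crops=[]
for n in("scene","side"):
    g=grab_frame(n); P=pts(g); M=masks(g)
    near=(abs(P[...,0]-.51)<.15)&(abs(P[...,1]-.21)<.12)&(g["range_z"]>0)
    y=P[M["yellow"]&near]; tab=y[(y[:,2]>.2)]; ft=y[(y[:,2]<.066)&(y[:,2]>.055)]
    print(n,"tabtop",tab.mean(0).round(4),np.median(tab[:,2]).round(4),len(tab),"zmax",y[:,2].max().round(4))
    for nm,q in(("tab",tab),("foot",ft)):
        print(nm,[np.round(v,4) for v in cv2.minAreaRect((q[:,:2]).astype(np.float32))])
    pl=P[near&(P[...,2]>.005)&(P[...,2]<.014)]
    print("plate",[np.round(v,4) for v in cv2.minAreaRect(pl[:,:2].astype(np.float32))],len(pl))
    hk=near&~M["yellow"]&(P[...,2]>.138)&(P[...,2]<.2); q=P[hk]
    o=np.argsort(q[:,0]); print("hook",q[o][::max(1,len(o)//12)].round(3).tolist())
    bb=(abs(P[...,0]-.52)<.1)&M["blue"]&(P[...,2]>.2)&(P[...,1]<0); print("bluetab",P[bb].mean(0).round(4))
    pt=near&~M["yellow"]&(P[...,2]>.15)&(P[...,2]<.165)&(P[...,0]<.475);print("posttop",P[pt].mean(0).round(4))
    w=M["white"]&(abs(P[...,0]-.66)<.12)&(abs(P[...,1]+.013)<.12)
    q=P[w]; print("tray",[np.round(v,4) for v in cv2.minAreaRect(q[:,:2].astype(np.float32))],len(q))
    r,c=np.where(M["yellow"]&near); r0,c0=int(r.mean())-45,int(c.mean())-50
    crops.append(cv2.resize(g["frame"][r0:r0+90,c0:c0+100],None,fx=4,fy=4,interpolation=cv2.INTER_CUBIC))
cv2.imwrite("pics/crop1.png",np.hstack(crops))
```

```text
scene tabtop [0.5219 0.2021 0.2062] 0.2072 49 zmax 0.2106
tab [array([0.5205, 0.2032]), array([0.0323, 0.0136]), np.float64(85.198)]
foot [array([0.5213, 0.2075]), array([0.0624, 0.072 ]), np.float64(83.3433)]
plate [array([0.5054, 0.1846]), array([0.2877, 0.1603]), np.float64(6.4055)] 600
hook [[0.454, 0.214, 0.156], [0.462, 0.207, 0.159], [0.464, 0.221, 0.156], [0.468, 0.208, 0.147], [0.478, 0.215, 0.153], [0.492, 0.208, 0.149], [0.528, 0.217, 0.196], [0.533, 0.226, 0.142], [0.545, 0.201, 0.152], [0.556, 0.198, 0.151], [0.569, 0.196, 0.158], [0.582, 0.194, 0.172], [0.589, 0.191, 0.18]]
bluetab [ 0.5167 -0.2441  0.2072]
posttop [0.4639 0.213  0.1555]
tray [array([0.6704, 0.0202]), array([0.2202, 0.1732]), np.float64(75.623)] 2454
side tabtop [0.5171 0.2085 0.2071] 0.2075 103 zmax 0.211
tab [array([0.5183, 0.2077]), array([0.0293, 0.0131]), np.float64(81.1642)]
foot [array([0.5185, 0.2103]), array([0.0609, 0.0705]), np.float64(82.7425)]
plate [array([0.4823, 0.2236]), array([0.3405, 0.1279]), np.float64(34.1023)] 1316
hook [[0.45, 0.219, 0.156], [0.453, 0.225, 0.146], [0.459, 0.222, 0.155], [0.467, 0.222, 0.154], [0.484, 0.213, 0.153], [0.501, 0.21, 0.153], [0.51, 0.217, 0.158], [0.513, 0.198, 0.174], [0.524, 0.221, 0.193], [0.553, 0.205, 0.153], [0.568, 0.203, 0.156], [0.578, 0.2, 0.169], [0.59, 0.199, 0.183]]
bluetab [ 0.5121 -0.2359  0.207 ]
posttop [0.4598 0.2187 0.1551]
tray [array([0.66  , 0.0043]), array([0.1054, 0.0029]), np.float64(40.4775)] 3
```

View pics/crop1.png

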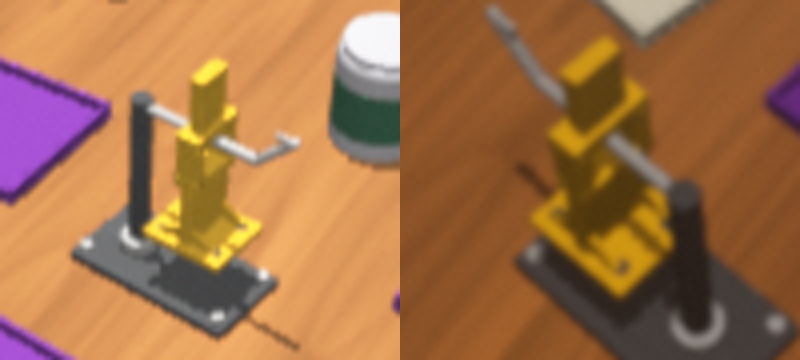

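The crop confirms the yellow bracket, hanging upright with its hook pointing away from the post at a yaw of about -8°. Now the approach numbers.

```bash
cat >> h.py <<'E'
def go(x,y,z,yawdeg):
    s=get_state(); from scipy.spatial.transform import Rotation as R
    r=R.from_euler("xyz",s["ee_rot"]); d=r.inv().apply(np.array([x,y,z])-s["eef_pos"])*100
    print("t",s["t"],"pos",s["eef_pos"].round(4),"yaw",np.degrees(s["ee_rot"][2]).round(2),"off cm",d.round(2),"turn",round(np.degrees(s["ee_rot"][2])-yawdeg,2))
E
python3 -c "
from h import *
go(.519,.207,.42,-8)"
```

```text
t 0.2 pos [0.2154 0.6396 0.4041] yaw -18.61 off cm [42.58 31.31 -1.55] turn -10.61
```

Emit:
send_rows(motion=[{"offset": [4, 3, -1.5], "turn": -5}, {"offset": [8, 6, -1.5], "turn": -10.6}, {"offset": [12, 9, -1.5], "turn": -10.6}, {"offset": [16, 12, -1.5], "turn": -10.6}, {"offset": [20, 15, -1.5], "turn": -10.6}, {"offset": [24, 18, -1.5], "turn": -10.6}, {"offset": [28, 21, -1.5], "turn": -10.6}, {"offset": [32, 24, -1.5], "turn": -10.6}])

```text
t: 1.0
eef_pos: [0.4415, 0.3099, 0.4199]
ee_rot: [-3.141, -0.0, -0.139]
force: [0.1, -0.4, 0.7]
width: 0.0879
```

```bash
python3 -c "
from h import *
go(.519,.207,.42,-8)"
```

```text
t 1.0 pos [0.4415 0.3099 0.4199] yaw -7.98 off cm [ 9.1   9.12 -0.02] turn 0.02
```

Emit:
send_rows(motion=[{"offset": [3, 3, 0], "turn": 0}, {"offset": [6, 6, 0], "turn": 0}, {"offset": [8, 8, 0], "turn": 0}, {"offset": [9.1, 9.1, 0], "turn": 0}, {"offset": [9.1, 9.1, 0], "turn": 0}])

```text
t: 1.5
eef_pos: [0.5191, 0.2078, 0.4194]
ee_rot: [3.141, 0.0, -0.142]
force: [-0.6, -0.2, 0.1]
width: 0.0875
```

Run:
```python
from h import *
g=grab_frame("wrist"); cv2.imwrite("pics/wrist1.png",g["frame"]); P=pts(g)
T=np.array(g["cam_to_world"]); H=420; f=H/2/np.tan(np.radians(g["vertical_fov"])/2)
print(g["vertical_fov"],f,T.round(3).tolist(),g["cx"],g["cy"])
d=g["range_z"].astype(float); v,u=np.mgrid[:420,:560]
x=u-g["cx"];y=v-g["cy"];r=np.hypot(x,y)+1e-9;th=r/f
t=np.tan(np.minimum(th,1.45)); Q=np.stack([x/r*t*d,-y/r*t*d,-d],-1)@T[:3,:3].T+T[:3,3]
M=masks(g); q=Q[M["yellow"]]; print(len(q),q.min(0).round(3),q.max(0).round(3))
tab=q[(q[:,2]>.203)&(q[:,2]<.215)]; print("tab",len(tab),tab.mean(0).round(4),[np.round(k,4) for k in cv2.minAreaRect(tab[:,:2].astype(np.float32))])
go(.519,.207,.352,-8)
```

```text
65.70646984690485 325.19226210127806 [[-0.142, 0.959, 0.245, 0.585], [-0.99, -0.138, -0.034, 0.198], [0.001, -0.247, 0.969, 0.399], [0.0, 0.0, 0.0, 1.0]] 275.54488359486373 214.2464756147962
7830 [0.466 0.128 0.01 ] [0.562 0.252 0.341]
tab 930 [0.5202 0.2066 0.2086] [array([0.5195, 0.2065]), array([0.0299, 0.0118]), np.float64(83.1052)]
t 1.55 pos [0.5186 0.2086 0.4194] yaw -8.11 off cm [0.07 0.15 6.74] turn -0.11
```

View pics/wrist1.png

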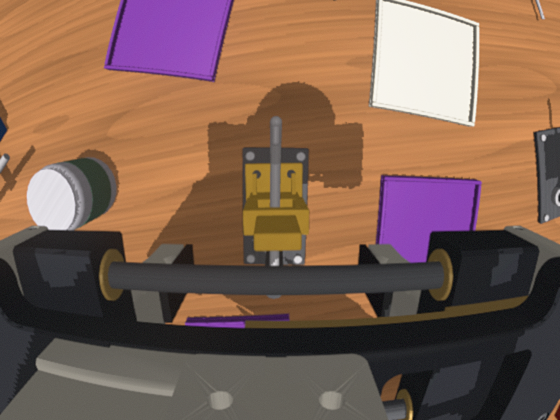

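```bash
cat >> h.py <<'E'
def wpts(g):
    T=np.array(g["cam_to_world"]); f=210/np.tan(np.radians(g["vertical_fov"])/2)
    d=g["range_z"].astype(float); v,u=np.mgrid[:420,:560]
    x=u-g["cx"];y=v-g["cy"];r=np.hypot(x,y)+1e-9;t=np.tan(np.minimum(r/f,1.45))
    return np.stack([x/r*t*d,-y/r*t*d,-d],-1)@T[:3,:3].T+T[:3,3]
E
python3 - <<'E'
from h import *
g=grab_frame("wrist"); Q=wpts(g); F=g["frame"]
w=np.zeros(F.shape[:2],bool); w[0:130,360:490]=1
M=masks(g)["white"]&w; h=cv2.cvtColor(F,cv2.COLOR_BGR2HSV); M=w&(h[...,1]<60)&(h[...,2]>150)&(g["range_z"]>0)
print("tray",[np.round(k,4) for k in cv2.minAreaRect(Q[M][:,:2].astype(np.float32))],np.percentile(Q[M][:,2],[2,50,98]).round(4))
w[:]=0; w[110:215,255:297]=1
hk=Q[w&(Q[...,2]>.13)&(Q[...,2]<.2)&(Q[...,0]>.535)]
for a in np.arange(.54,.61,.008):
    q=hk[(hk[:,0]>=a)&(hk[:,0]<a+.008)]
    if len(q): print(a.round(3),q.mean(0).round(4),np.ptp(q[:,1]).round(4),len(q))
w[:]=0; w[140:280,235:315]=1
pl=Q[w&(abs(Q[...,2]-.01)<.003)]; print("plate",[np.round(k,4) for k in cv2.minAreaRect(pl[:,:2].astype(np.float32))],len(pl))
go(.5195,.2065,.352,-7.6)
E
```

```text
tray [array([ 0.6628, -0.0172]), array([0.1615, 0.1584]), np.float64(76.6432)] [0.0035 0.0053 0.0166]
0.54 [0.5441 0.2048 0.1534] 0.0088 105
0.548 [0.552  0.2033 0.1532] 0.0088 115
0.556 [0.5599 0.2023 0.1533] 0.0088 115
0.564 [0.5681 0.2011 0.1591] 0.0085 111
0.572 [0.5762 0.1997 0.1699] 0.0089 125
0.58 [0.584  0.1984 0.1793] 0.0086 142
0.588 [0.5917 0.1974 0.1821] 0.0082 134
0.596 [0.5964 0.1967 0.1811] 0.002 4
plate [array([0.4942, 0.2124]), array([0.0804, 0.1496]), np.float64(81.0581)] 1840
t 1.6 pos [0.5182 0.2092 0.4195] yaw -8.05 off cm [0.17 0.25 6.75] turn -0.45
```

Emit:
send_rows(motion=[{"offset": [0.05, 0, 2], "turn": 0.8}, {"offset": [0.05, 0, 4], "turn": 0.8}, {"offset": [0.05, 0, 6], "turn": 0.8}, {"offset": [0.05, 0, 6.8], "turn": 0.8}, {"offset": [0.05, 0, 6.8], "turn": 0.8}])

```text
t: 2.1
eef_pos: [0.5182, 0.2097, 0.3508]
ee_rot: [3.14, 0.001, -0.152]
force: [0.5, 0.2, 0.5]
width: 0.0878
```

Emit:
send_rows(motion=[{"offset": [0, 0, 0], "turn": 0}, {"offset": [0, 0, 0], "turn": 0}, {"offset": [0, 0, 0], "turn": 0}, {"offset": [0, 0, 0], "turn": 0}, {"offset": [0, 0, 0], "turn": 0}, {"offset": [0, 0, 0], "turn": 0}], hand=-1, squeeze=10)

```text
t: 2.7
eef_pos: [0.5188, 0.2089, 0.3518]
ee_rot: [-3.141, -0.0, -0.154]
force: [0.0, 0.7, 0.0]
width: 0.045
```

Emit:
send_rows(motion=[{"offset": [0, 0, 0], "turn": 0}, {"offset": [0, 0, 0], "turn": 0}, {"offset": [0, 0, 0], "turn": 0}, {"offset": [0, 0, 0], "turn": 0}, {"offset": [0, 0, 0], "turn": 0}])

```text
t: 3.2
eef_pos: [0.5188, 0.2088, 0.3516]
ee_rot: [3.141, 0.0, -0.154]
force: [-0.5, -2.5, 0.2]
width: 0.0301
```

Emit:
send_rows(motion=[{"offset": [0, 0, -0.4], "turn": 0}, {"offset": [0, 0, -0.8], "turn": 0}, {"offset": [-0.5, 0, -0.8], "turn": 0}, {"offset": [-1, 0, -0.8], "turn": 0}, {"offset": [-1.5, 0, -0.8], "turn": 0}, {"offset": [-2, 0, -0.8], "turn": 0}, {"offset": [-2.5, 0, -0.8], "turn": 0}, {"offset": [-3, 0, -0.8], "turn": 0}])

```text
t: 4.0
eef_pos: [0.4889, 0.2138, 0.36]
ee_rot: [-3.141, -0.001, -0.153]
force: [1.3, -0.8, -1.8]
width: 0.0304
```

Run:
```python
from h import *
s=get_state(); print(s["force"].round(2),s["eef_pos"].round(4))
g=grab_frame("wrist"); Q=wpts(g); a=g["frame"]
b=grab_frame("side"); P=pts(b); m=masks(b)["yellow"]&(abs(P[...,0]-.5)<.1)&(abs(P[...,1]-.21)<.1); 
r,c=np.where(m); c0=int(c.mean());r0=int(r.mean())
cr=cv2.resize(b["frame"][r0-52:r0+53,c0-50:c0+50],(400,420),interpolation=cv2.INTER_CUBIC)
cv2.imwrite("pics/t1.png",np.hstack([a[:,80:480],cr]))
```

```text
[ 1.33 -0.76 -1.78] [0.4889 0.2138 0.36  ]
```

View pics/t1.png

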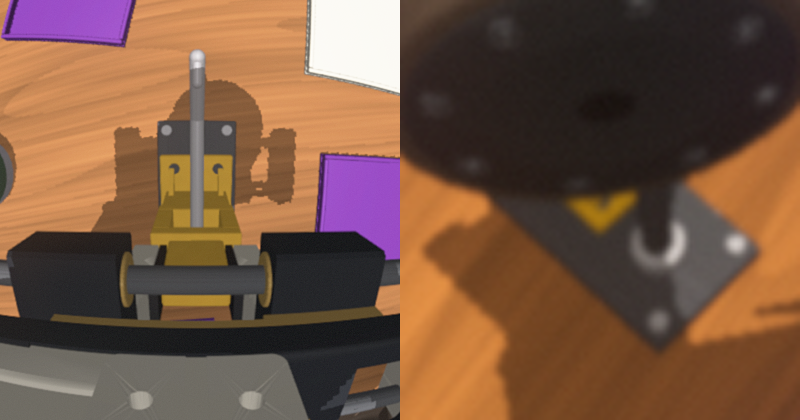

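Wrist view: the foot at (195,180) is against the post and the bracket is starting to tilt; force is about 1 N. The side view at right is blocked by the flange. I'll keep going, and measure the tilt from the foot plane in wrist depth.

Emit:
send_rows(motion=[{"offset": [-0.5, 0, 0], "turn": 0}, {"offset": [-1, 0, 0], "turn": 0}, {"offset": [-1.5, 0, 0], "turn": 0}, {"offset": [-2, 0, 0], "turn": 0}, {"offset": [-2.5, 0, 0], "turn": 0}, {"offset": [-3, 0, 0], "turn": 0}, {"offset": [-3.4, 0, 0], "turn": 0}])

```text
t: 4.8
eef_pos: [0.4551, 0.2188, 0.3596]
ee_rot: [3.142, 0.0, -0.154]
force: [1.5, -1.2, -3.2]
width: 0.0302
```

```bash
cat >> h.py <<'E'
S=np.array([.4596,.2178]); c,s_=np.cos(np.radians(-8.9)),np.sin(np.radians(-8.9))
def stand(q): d=q[...,:2]-S; return np.stack([d[...,0]*c+d[...,1]*s_,-d[...,0]*s_+d[...,1]*c,q[...,2]],-1)
def tilt(save=None,rows=(0,240)):
    g=grab_frame("wrist"); Q=stand(wpts(g)); m=masks(g)["yellow"]; m[:rows[0]]=0; m[rows[1]:]=0
    if save: cv2.imwrite(save,g["frame"])
    st=get_state(); T=stand(np.array(st["eef_pos"])); T[2]-=.159
    q=Q[m&(abs(Q[...,1])<.032)]-T           # relative to pivot
    d=np.hypot(q[:,0],q[:,2]); q=q[(d>.11)&(d<.18)]
    # iteratively keep points of foot top plane (130 mm from pivot along bracket z)
    best=None
    for th in np.radians(np.arange(-10,60,.5)):
        k=q[:,0]*np.sin(th)-q[:,2]*np.cos(th)
        for k0 in np.arange(.124,.138,.001):
            n=(abs(k-k0)<.001).sum()
            if best is None or n>best[0]: best=(n,np.degrees(th),k0)
    n,a,k0=best; th=np.radians(a)
    W=T+(k0-.045)*np.array([np.sin(th),0,-np.cos(th)])
    print("t",st["t"],"P",T.round(4),"tilt",a,"depth foot",k0,n,"of",len(q),"window",W.round(4),"F",np.round(st["force"],1),"w",round(st["width"],4))
E
python3 -c "
from h import *
tilt('pics/t2.png')"
```

```text
t 4.85 P [-5.000e-03  2.000e-04  2.005e-01] tilt 20.0 depth foot 0.132 1687 of 2899 window [0.0248 0.0002 0.1188] F [ 1.   0.6 -3.8] w 0.0299
```

Emit:
send_rows(motion=[{"offset": [-0.4, 0, -0.1], "turn": 0}, {"offset": [-0.8, 0, -0.2], "turn": 0}, {"offset": [-1.1, 0, -0.2], "turn": 0}, {"offset": [-1.1, 0, -0.2], "turn": 0}])

```text
t: 5.25
eef_pos: [0.4445, 0.2205, 0.3618]
ee_rot: [-3.142, -0.0, -0.153]
force: [2.4, 0.1, -2.2]
width: 0.0299
```

```bash
sed -i 's/k0-.045/k0-.077/' h.py; python3 -c "
from h import *
tilt('pics/t3.png')"
```

```text
t 5.3 P [-0.0153  0.0003  0.2028] tilt 27.0 depth foot 0.133 1768 of 3211 window [0.0102 0.0003 0.1529] F [ 2.  -0.6 -3. ] w 0.0297
```

Emit:
send_rows(motion=[{"offset": [-0.3, 0, 0.1], "turn": 0}, {"offset": [-0.6, 0, 0.3], "turn": 0}, {"offset": [-0.6, 0, 0.3], "turn": 0}])

```text
t: 5.6
eef_pos: [0.4386, 0.2215, 0.3586]
ee_rot: [-3.141, -0.0, -0.154]
force: [3.3, -0.7, -3.3]
width: 0.0301
```

Emit:
send_rows(motion=[{"offset": [0, 0, 0], "turn": 0}, {"offset": [0, 0, 0], "turn": 0}], hand=-1, squeeze=45)

```text
t: 5.8
eef_pos: [0.4388, 0.2215, 0.3586]
ee_rot: [-3.141, 0.0, -0.154]
force: [2.9, 0.7, -2.2]
width: 0.0294
```

```bash
python3 -c "
from h import *
tilt('pics/t4.png')"
```

```text
t 5.85 P [-0.0212  0.0004  0.1996] tilt 30.5 depth foot 0.133 1887 of 3450 window [0.0073 0.0004 0.1513] F [ 2.6 -0.3 -3.3] w 0.03
```

Emit:
send_rows(motion=[{"offset": [1, 0, 0], "turn": 0}, {"offset": [2.2, 0, 0], "turn": 0}, {"offset": [3.4, 0, 0], "turn": 0}, {"offset": [4.6, 0, 0], "turn": 0}, {"offset": [5.8, 0, 0], "turn": 0}, {"offset": [7, 0, 0], "turn": 0}, {"offset": [8.2, 0, 0], "turn": 0}, {"offset": [8.2, 0, 0], "turn": 0}])

```text
t: 6.65
eef_pos: [0.5214, 0.2086, 0.3583]
ee_rot: [3.141, -0.0, -0.155]
force: [-0.8, -0.0, -3.1]
width: 0.0298
```

```bash
python3 -c "
from h import *
tilt('pics/t5.png')"
```

```text
t 6.7 P [0.0617 0.0003 0.1993] tilt 29.500000000000004 depth foot 0.133 2169 of 3834 window [0.0893 0.0003 0.1505] F [-0.5  0.1 -1.7] w 0.0298
```

View pics/t5.png

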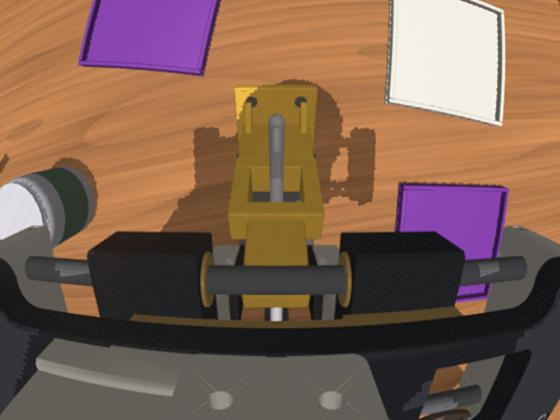

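The wrist view shows the bracket tilted, its window around the bar at (277,190) with clearance on both sides and no contact force. Now along the bend.

Emit:
send_rows(motion=[{"offset": [0.7, 0, 0], "turn": 0}, {"offset": [1.2, 0, -0.1], "turn": 0}, {"offset": [1.7, 0, -0.5], "turn": 0}, {"offset": [2.2, 0, -1.0], "turn": 0}, {"offset": [2.7, 0, -1.5], "turn": 0}, {"offset": [3.0, 0, -1.8], "turn": 0}, {"offset": [3.0, 0, -1.8], "turn": 0}])

```text
t: 7.4
eef_pos: [0.5499, 0.2042, 0.3773]
ee_rot: [-3.141, -0.001, -0.154]
force: [-0.1, 0.0, -2.9]
width: 0.0295
```

```bash
python3 -c "
from h import *
tilt('pics/t6.png')"
```

```text
t 7.45 P [0.091  0.0005 0.2179] tilt 30.5 depth foot 0.133 2308 of 4215 window [0.1194 0.0005 0.1696] F [-0.6  0.3 -2.9] w 0.0298
```

Emit:
send_rows(motion=[{"offset": [0.5, 0, -0.4], "turn": 0}, {"offset": [1.0, 0, -0.9], "turn": 0}, {"offset": [1.5, 0, -1.4], "turn": 0}, {"offset": [2.0, 0, -1.9], "turn": 0}, {"offset": [2.5, 0, -2.4], "turn": 0}, {"offset": [3.0, 0, -2.9], "turn": 0}])

```text
t: 8.05
eef_pos: [0.5796, 0.1996, 0.4061]
ee_rot: [-3.142, -0.0, -0.154]
force: [-0.5, -0.2, -3.2]
width: 0.03
```

```bash
python3 -c "
from h import *
tilt('pics/t7.png')"
```

```text
t 8.1 P [0.1221 0.0007 0.248 ] tilt 29.500000000000004 depth foot 0.133 2294 of 4219 window [0.1497 0.0007 0.1992] F [ 0.2  0.7 -1.9] w 0.0297
```

View pics/t7.png

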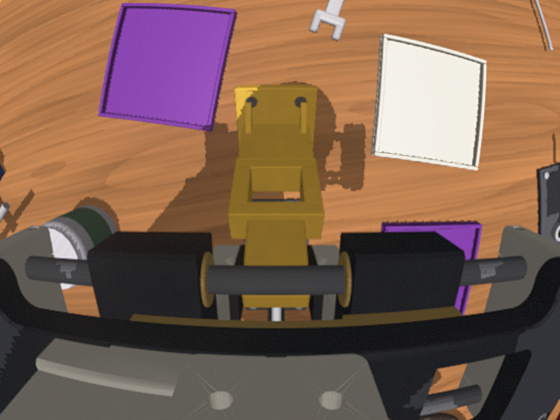

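The window is almost past the tip, with no contact force. I'll continue out and up.

Emit:
send_rows(motion=[{"offset": [0.6, 0, -0.6], "turn": 0}, {"offset": [1.2, 0, -1.2], "turn": 0}, {"offset": [1.8, 0, -1.8], "turn": 0}, {"offset": [2.4, 0, -2.4], "turn": 0}, {"offset": [3.0, 0, -3.0], "turn": 0}, {"offset": [4.0, 0, -4.0], "turn": 0}, {"offset": [4.5, 0, -4.5], "turn": 0}, {"offset": [4.5, 0, -4.5], "turn": 0}])

```text
t: 8.9
eef_pos: [0.6243, 0.1927, 0.4513]
ee_rot: [-3.141, -0.001, -0.154]
force: [0.7, 0.2, -2.9]
width: 0.0297
```

```bash
python3 -c "
from h import *
tilt()
go(.66,-.015,.46,-8.9)
g=grab_frame('wrist'); Q=wpts(g); h=cv2.cvtColor(g['frame'],cv2.COLOR_BGR2HSV)
M=(h[...,1]<60)&(h[...,2]>150)&(abs(Q[...,2]-.01)<.012)&(abs(Q[...,0]-.66)<.1)&(abs(Q[...,1]+.015)<.1)
M=cv2.morphologyEx(M.astype(np.uint8),cv2.MORPH_OPEN,np.ones((5,5)))>0
print([np.round(k,4) for k in cv2.minAreaRect(Q[M][:,:2].astype(np.float32))],M.sum())
"
```

```text
t 8.95 P [0.1661 0.0006 0.2916] tilt 31.0 depth foot 0.133 2325 of 4174 window [0.1949 0.0006 0.2436] F [-0.1 -0.  -2.3] w 0.0295
t 8.95 pos [0.6238 0.1927 0.4506] yaw -8.84 off cm [ 6.77 19.96 -0.94] turn 0.06
[array([ 0.6615, -0.0098]), array([0.1478, 0.1555]), np.float64(76.298)] 9879
```

Clear of the hook with the window 60 mm beyond the tip, still held at 31°. Now over to the tray.

Emit:
send_rows(motion=[{"offset": [1, 2.5, 0], "turn": 0}, {"offset": [2, 6, 0], "turn": 0}, {"offset": [3, 9.5, 0], "turn": 0}, {"offset": [4, 13, 0], "turn": 0}, {"offset": [5, 16, 0], "turn": 0}, {"offset": [6, 18.5, 0], "turn": 0}, {"offset": [6.8, 19.8, 0], "turn": 0}, {"offset": [6.8, 19.8, 0], "turn": 0}])

```text
t: 9.8
eef_pos: [0.6606, -0.0149, 0.45]
ee_rot: [3.141, 0.001, -0.156]
force: [0.3, 0.5, -2.6]
width: 0.0296
```

Emit:
send_rows(motion=[{"offset": [0, 0, 2], "turn": 0}, {"offset": [0, 0, 5], "turn": 0}, {"offset": [0, 0, 8], "turn": 0}, {"offset": [0, 0, 10.5], "turn": 0}, {"offset": [0, 0, 12.5], "turn": 0}, {"offset": [0, 0, 13.4], "turn": 0}, {"offset": [0, 0, 13.4], "turn": 0}])

```text
t: 10.5
eef_pos: [0.66, -0.0126, 0.3152]
ee_rot: [3.141, 0.003, -0.153]
force: [0.2, 0.2, -2.5]
width: 0.0297
```

```bash
python3 -c "
from h import *
tilt('pics/t8.png')
go(.661,-.012,.311,-8.9)"
```

```text
t 10.55 P [ 0.2342 -0.1967  0.1577] tilt -10.0 depth foot 0.124 0 of 0 window [ 0.226  -0.1967  0.1114] F [ 0.3 -0.5 -1.7] w 0.0297
t 10.55 pos [ 0.6606 -0.0127  0.3167] yaw -8.76 off cm [ 0.03 -0.08  0.57] turn 0.14
```

View pics/t8.png

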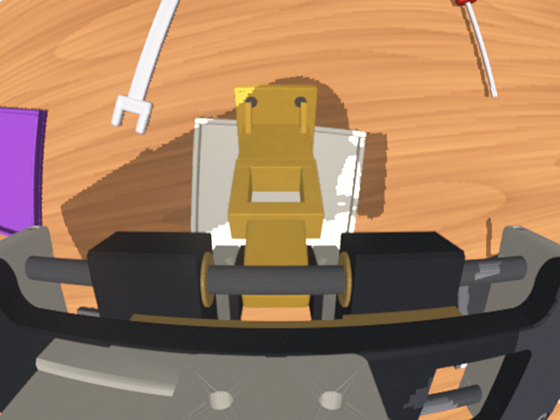

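The bracket is over the white tray (275,180), still tilted. Easing the grip step by step lets it swing upright just above the floor.

Emit:
send_rows(motion=[{"offset": [0, 0, 0.3], "turn": 0}, {"offset": [0, 0, 0.3], "turn": 0}, {"offset": [0, 0, 0.3], "turn": 0}], hand=-1, squeeze=12)

```text
t: 10.85
eef_pos: [0.6606, -0.0133, 0.3145]
ee_rot: [-3.141, -0.001, -0.154]
force: [0.3, 0.3, -2.5]
width: 0.0301
```

Emit:
send_rows(motion=[{"offset": [0, 0, 0], "turn": 0}, {"offset": [0, 0, 0], "turn": 0}, {"offset": [0, 0, 0], "turn": 0}, {"offset": [0, 0, 0], "turn": 0}], hand=-1, squeeze=6)

```text
t: 11.25
eef_pos: [0.6604, -0.0134, 0.3137]
ee_rot: [3.142, 0.0, -0.154]
force: [0.6, -0.2, -2.5]
width: 0.0303
```

```bash
sed -i 's/abs(Q\[...,1\])<.032/abs(Q[...,1]-T[1])<.032/' h.py; python3 -c "
from h import *
tilt()"
```

```text
t 11.3 P [ 0.2342 -0.1973  0.1546] tilt 13.5 depth foot 0.134 1957 of 3247 window [ 0.2475 -0.1973  0.0992] F [-0.4  0.3 -2.8] w 0.03
```

Emit:
send_rows(motion=[{"offset": [0, 0, 0], "turn": 0}, {"offset": [0, 0, 0], "turn": 0}, {"offset": [0, 0, 0], "turn": 0}, {"offset": [0, 0, 0], "turn": 0}], hand=-1, squeeze=4)

```text
t: 11.7
eef_pos: [0.6604, -0.0133, 0.3137]
ee_rot: [-3.142, 0.0, -0.154]
force: [-0.1, 0.0, -3.3]
width: 0.0296
```

```bash
python3 -c "
from h import *
tilt()"
```

```text
t 11.75 P [ 0.2342 -0.1973  0.1547] tilt 13.0 depth foot 0.134 1929 of 3231 window [ 0.247  -0.1973  0.0991] F [-0.2  1.  -3.1] w 0.0301
```

Emit:
send_rows(motion=[{"offset": [0, 0, 0], "turn": 0}, {"offset": [0, 0, 0], "turn": 0}, {"offset": [0, 0, 0], "turn": 0}, {"offset": [0, 0, 0], "turn": 0}], hand=-1, squeeze=3)

```text
t: 12.15
eef_pos: [0.6604, -0.0133, 0.3137]
ee_rot: [3.142, 0.0, -0.154]
force: [-0.2, 0.6, -2.7]
width: 0.0299
```

```bash
python3 -c "
from h import *
tilt()"
```

```text
t 12.2 P [ 0.2342 -0.1973  0.1547] tilt 5.0 depth foot 0.134 1833 of 2959 window [ 0.2392 -0.1973  0.0979] F [ 0.1 -0.5 -1.9] w 0.0302
```

Emit:
send_rows(motion=[{"offset": [0, 0, 0.2], "turn": 0}, {"offset": [0, 0, 0.4], "turn": 0}, {"offset": [0, 0, 0.5], "turn": 0}, {"offset": [0, 0, 0.6], "turn": 0}, {"offset": [0, 0, 0.7], "turn": 0}, {"offset": [0, 0, 0.8], "turn": 0}, {"offset": [0, 0, 0.8], "turn": 0}])

```text
t: 12.9
eef_pos: [0.6607, -0.0133, 0.3061]
ee_rot: [-3.141, -0.001, -0.154]
force: [1.2, -0.6, 4.6]
width: 0.03
```

```bash
python3 -c "
from h import *
tilt()"
```

```text
t 12.95 P [ 0.2344 -0.1972  0.147 ] tilt 4.0 depth foot 0.131 1901 of 2963 window [ 0.2381 -0.1972  0.0932] F [ 0.7 -0.   4.6] w 0.0299
```

Emit:
send_rows(motion=[{"offset": [0, 0, 0.1], "turn": 0}, {"offset": [0, 0, 0.2], "turn": 0}, {"offset": [0, 0, 0.3], "turn": 0}, {"offset": [0, 0, 0.3], "turn": 0}])

```text
t: 13.35
eef_pos: [0.6604, -0.0133, 0.3024]
ee_rot: [3.142, 0.0, -0.154]
force: [1.8, -0.5, 2.4]
width: 0.03
```

```bash
python3 -c "
from h import *
tilt()"
```

```text
t 13.4 P [ 0.2341 -0.1972  0.1434] tilt 4.5 depth foot 0.128 1882 of 2915 window [ 0.2381 -0.1972  0.0925] F [1.3 0.  3.7] w 0.0301
```

Emit:
send_rows(motion=[{"offset": [0.3, 0, 0], "turn": 0}, {"offset": [0.6, 0, 0], "turn": 0}, {"offset": [0.9, 0, 0], "turn": 0}, {"offset": [0.9, 0, 0], "turn": 0}])

```text
t: 13.8
eef_pos: [0.6694, -0.0148, 0.3016]
ee_rot: [3.141, 0.002, -0.154]
force: [0.7, 0.4, -2.8]
width: 0.0299
```

```bash
python3 -c "
from h import *
tilt()"
```

```text
t 13.85 P [ 0.2431 -0.1974  0.1427] tilt 1.5000000000000002 depth foot 0.128 1943 of 2856 window [ 0.2444 -0.1974  0.0918] F [ 0.1  0.1 -3.1] w 0.0298
```

Emit:
send_rows(motion=[{"offset": [0, 0, 0.1], "turn": 0}, {"offset": [0, 0, 0.2], "turn": 0}, {"offset": [0, 0, 0.2], "turn": 0}])

```text
t: 14.15
eef_pos: [0.6696, -0.0148, 0.3012]
ee_rot: [-3.142, -0.001, -0.154]
force: [0.4, -1.5, 1.4]
width: 0.0304
```

Emit:
send_rows(motion=[{"offset": [0, 0, 0], "turn": 0}, {"offset": [0, 0, 0], "turn": 0}, {"offset": [0, 0, 0], "turn": 0}, {"offset": [0, 0, 0], "turn": 0}, {"offset": [0, 0, 0], "turn": 0}, {"offset": [0, 0, 0], "turn": 0}, {"offset": [0, 0, 0], "turn": 0}, {"offset": [0, 0, 0], "turn": 0}], hand=0.6)

```text
t: 14.95
eef_pos: [0.6693, -0.0147, 0.3006]
ee_rot: [3.142, 0.0, -0.154]
force: [0.1, -0.4, 0.8]
width: 0.0701
```

```bash
python3 -c "
from h import *
tilt('pics/t9.png')"
```

```text
t 15.0 P [ 0.2432 -0.1972  0.1416] tilt -1.0 depth foot 0.128 1871 of 2742 window [ 0.2423 -0.1972  0.0907] F [ 0.4 -0.2 -1.1] w 0.07
```

Released and upright. Retreating straight up.

Emit:
send_rows(motion=[{"offset": [0, 0, -1], "turn": 0}, {"offset": [0, 0, -3], "turn": 0}, {"offset": [0, 0, -6], "turn": 0}, {"offset": [0, 0, -9], "turn": 0}, {"offset": [0, 0, -12], "turn": 0}, {"offset": [0, 0, -14], "turn": 0}, {"offset": [0, 0, -14], "turn": 0}])

```text
t: 15.7
eef_pos: [0.6697, -0.0149, 0.4456]
ee_rot: [-3.14, -0.007, -0.153]
force: [0.5, -0.4, 0.9]
width: 0.07
```

Run:
```python
from h import *
g=grab_frame("scene"); P=pts(g); M=masks(g); cv2.imwrite("pics/end.png",g["frame"])
for k,(x,y) in dict(yellow=(.66,-.013),blue=(.515,-.24)).items():
    q=P[M[k]&(np.hypot(P[...,0]-x,P[...,1]-y)<.08)]; zt=q[:,2].max()
    print(k,"top",q[q[:,2]>zt-.008].mean(0).round(4),"zmax",zt.round(4))
w=grab_frame("wrist");Q=wpts(w);m=masks(w)["yellow"]
y=Q[m&(np.hypot(Q[...,0]-.66,Q[...,1]+.013)<.09)];zt=np.percentile(y[:,2],99.5)
t=y[y[:,2]>zt-.004]; f=y[y[:,2]<.022]
print("tab",t.mean(0).round(4),"foot z",f[:,2].min().round(4),f[:,2].max().round(4),[np.round(k,4) for k in cv2.minAreaRect(f[:,:2].astype(np.float32))]); print(get_state()["force"])
```

```text
yellow top [ 0.6614 -0.0282  0.378 ] zmax 0.3787
blue top [ 0.5164 -0.2434  0.2085] zmax 0.2115
tab [ 0.6892 -0.0421  0.3587] foot z 0.0106 0.022 [array([ 0.6802, -0.0167]), array([0.0584, 0.0672]), np.float64(81.239)]
[-0.29947455 -0.19612217 -1.09220353]
```

View pics/end.png

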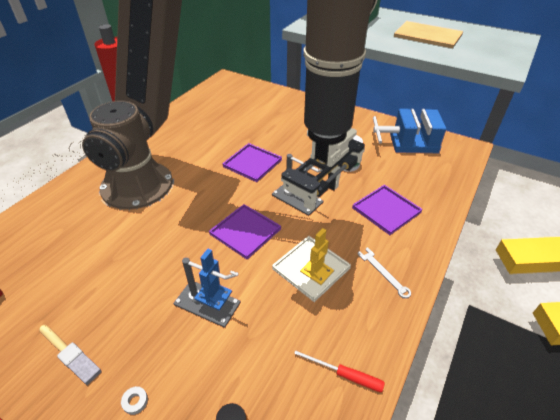

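```bash
python3 -c "
from station import *
print(job_done())"
```

```text
the job is handed in; nothing more can be done
None
```

The yellow bracket is off its hook and standing upright, released, in the white tray. The job was handed in just after 15.7 s, and `job_done()` gave no verdict.

**How it went:**
- **Tilt:** I gripped the tab, raised the bracket 8 mm and pushed its foot lightly against the post so it pivoted in the pads. It reached about 30°.
- **Off the hook:** I clamped harder and moved out along the bar, then up at 45° over the barb. Wrist force readings stayed at or below about 5 N.
- **Set down:** I eased the grip over the tray and it swung back to about 5°. Lowering onto the floor did not straighten it. A 9 mm drag brought it to about 1.5° before I let go.

**Last checks:**
- **Yellow bracket:** about 1° from upright when released. The final picture shows it standing in the white tray at (318,265). Its foot centre measured 10–20 mm from the tray's middle, against a limit of 50 mm.
- **Blue bracket:** still hanging. Its tab top reads (0.516, -0.243), against (0.517, -0.244) at the start.
- **Gripper:** raised 14 cm, clear of everything.
- **Failed check:** the final automatic tab-top reading of the yellow bracket was wrong (z about 0.36–0.38), because the colour mask picked up part of the gripper. I relied on the foot measurement, the tilt and the picture instead.

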